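# Draw the sprung spacing gauge to two markers and hold it

## Task

On the table is a spacing gauge for laying covers: a board with a sprung slide that you draw out of its steel case by the upright black knob. Draw the slide out until its pointer is level with the round disc marker and keep it there for three seconds while I place a glass, then bring it level with the long bar marker (which may be further out or further back) and keep it there for my next plate: the program finishes while still gripping the knob and holding the slide at the bar marker. Never let the slide snap back, and leave the other things on the table where they are.

Things in the scene. Friction and masses are not known exactly. Their poses are not given: they have to be found in the camera images.
- gauge: Gauge, fixed: wooden board 375x80x12 mm lying flat; dark steel case (top at z = 45) on it at x = +105 to +250 mm. Origin under the board on the line of travel, z up. +x runs along the travel toward the case; the slide draws out along -x, the knob's centre going from x = +60 mm (home) to -65 mm. The +y side (toward the robot) carries the rule with the markers. Place and yaw vary.
- gauge_slide (a joint): How far the slide is drawn out, m: 0 home (where it starts), 0.125 fully out. A spring always pulls it home: 2.7 N at home, rising 45 N per metre to about 8 N fully out, plus 0.3 N friction and light damping. Let go, it flies home.
- knob_top (a point): Centre of the top face of the upright black knob on the slide, 93 mm above the table. The knob is a straight post, 18 mm along the travel by 24 mm across, from 25 to 93 mm above the table, its sides parallel to the gauge's axes. No other part of the gauge is higher than 45 mm; at home there are 36 mm free between knob and case.
- pointer (a point): Tip of the small steel pointer on the slide, on its +y side: 20 mm to the side of the knob's centre, at the same place along the travel as the knob's centre.
- disc_marker: Steel marker clamped on the rule, topped by a round disc of 24 mm diameter, 31 mm above the table; immovable. Origin under its clamp at the gauge's y = +32 mm; x axis parallel to the gauge's. Its mark is x = 0: the slide is at the marker when the pointer's x in this frame is 0. May be the nearer to the case or the farther.
- bar_marker: Steel marker on the same rule, topped by a narrow straight bar 8x46 mm lying across the travel and sticking out past the board's edge, 31 mm above the table; immovable. Origin, axes and mark as for the disc marker. The two markers stand at 30 to 110 mm of draw, 30 to 80 mm apart.
- salt_shaker: Bystander: salt shaker, 44 mm wide, 90 mm tall, standing beyond the case end of the gauge. Origin at the centre of its underside, z up.
- shot_glass: Bystander: clear shot glass, 49 mm wide, 59 mm tall, standing beyond the open end of the gauge. Origin at the centre of its underside, z up.

How it is judged:
By the outcome, as a careful person would: the job done as asked, in the order asked, and still so for the second after the job is handed in, while the arm keeps its last pose, push and grip.
It also fails if it takes over 45 s, if anything falls off the work surface, if the arm or the gripper's body presses on something with over 40 N, if the wrist force passes 120 N, or if a joint passes its speed limit or range.

## Robot

A 6-joint arm with a two-finger parallel gripper is mounted at the origin on the work surface; the furniture and walls round the work are solid. World frame = base frame: x ahead of the robot, y to its left, z up, the work surface at z = 0. Lengths are in mm, angles in rad, forces in N, time in s.
With the tool pointing down it reaches from about 350 to 875 mm from the base axis. Payload 4.2 kg.
Tool frame: the origin (TCP) lies at the very end of the fingers, on their centre line; the grasp point (between the pads) lies 19 mm behind it; z points along the fingers, y is the line along which they close (so a half turn about z gives the same grasp; the last joint's range is limited). The gripper opens to 85 mm and grips with 20 to 120 N. Pads are 22 mm wide; open, the fingers measure 114 mm over their backs; the gripper's body (76 mm by 85 mm) begins 54 mm behind the grasp point. The pads swing forward as they close: fully open they stand 13 mm farther back than shut.
Start: joints at [1.466, 0.385, 0.008, 0, -1.194, -0.259], TCP at [222.36, 584.085, 231.312] pointing down, gripper open.
Joint ranges: [-3.14, 3.14], [-1.21, 2.06], [-1.07, 1.41], [-3.16, 2.05], [-2.99, -0.16], [-3.1, 3.1]. Speed limits (rad/s): [2.79, 2.79, 3.14, 3.14, 3.14, 3.14].

## Interface

Orientations are given as a unit quaternion [x, y, z, w].
In Python, from bench import arm, viewer gives the robot as it stands. The module is installed in compiled form; this text tells all that it offers.
- The arm moves only by the shell command python3 -m jog 'ROWS' [OPENING]. ROWS is rows parted by semicolons, their numbers by spaces, 1 to 10 of them, each of 6 numbers: dx, dy, dz in mm, then a rotation vector rx, ry, rz in rad; each row is the pose to reach, as a shift and turn from the pose commanded when the command began, along the tool's axes at that moment; what a row does not reach only later rows make up. A row lasts 1/10 s, in which the tool goes at most 50 mm and 0.15 rad, less where a joint would pass 70% of its speed; a pose out of reach is approached as far as the arm can. OPENING is the finger opening in mm, set as the command begins (- or left out keeps the last). The fingers move at their own pace and stop on an object; the grip force is fixed at half the most. Time passes only in rows, so rows that do not move let the fingers close. It prints the time, the measured TCP pose, the force, the opening and the grip force at its end.
- arm.read_state(): the state, without advancing time (a new reading comes with each control period).
- viewer.get_image(name): name is "scene" or "top"; returns (picture, depth): 400x640x3 uint8, blue, green, red; 400x640 float32, mm along the optical axis (not along the pixel's ray), 0 where there is no reading.
- viewer.get_calibration(name): a dict with "K" (3x3 intrinsics, pixels), "D" ([k1, k2, p1, p2, k3] as OpenCV has them; the pictures are not rectified), "rvec" (rotation vector, rad) and "tvec" (3), from world to camera coordinates, as OpenCV has them. Camera axes: x right, y down, z forward; pixel columns grow to the right and rows downward; lengths in mm; the calibration is good to about 2 mm. A picture is of the moment at which its call begins. get_calibration takes no time and is no camera call.
- arm.job_done(): hands the job in; it is judged then, once.
The state is a dict: "clock": time; "joints": joint angles; "joint_vel": joint speeds; "joint_efforts": joint torques, N m; "position": TCP position; "ee_rot": TCP orientation; "contact_force": force on the tool from outside, world axes, zero at the start; "wrist_torque": the same for the moment, N m; "gripper_width": finger opening in mm; "grasp_force": force on a finger pad.
Only numpy, scipy, OpenCV 4.12 (cv2) and the standard library are available. Lean on these libraries where they do the work, as an engineer would, in place of code of your own. Each camera call takes 0.05 s, during which the arm holds its last target. There are 200 camera calls.

## Working session

There is one attempt and no reset: what is moved stays moved. The work goes in short steps, Python scripts to look and compute and a shell command to move; the robot and the scene stay as the last step left them, time stands still between calls to the robot, and variables do not carry over. Pictures are saved under pics/ and viewed, at most 10 in all, crops included, and the job is handed in when it is done.

```bash
mkdir -p pics; cat > h.py <<'E'
import cv2,numpy as np
from bench import arm,viewer
def cam(n):
    c=viewer.get_calibration(n);return np.array(c["K"],float),np.array(c["D"],float),cv2.Rodrigues(np.array(c["rvec"],float))[0],np.array(c["tvec"],float)
def at_z(n,u,v,z):
    K,D,R,t=cam(n);p=cv2.undistortPoints(np.array([[[u,v]]],float),K,D)[0,0]
    d=R.T@np.array([p[0],p[1],1]);o=-R.T@t;return o+d*(z-o[2])/d[2]
def by_depth(n,u,v,dep):
    K,D,R,t=cam(n);p=cv2.undistortPoints(np.array([[[u,v]]],float),K,D)[0,0]
    return R.T@(np.array([p[0],p[1],1])*dep-t)
def proj(n,P):
    K,D,R,t=cam(n);return cv2.projectPoints(np.array(P,float).reshape(-1,1,3),cv2.Rodrigues(R)[0],t,K,D)[0][:,0]
E
python3 - <<'E'
from h import *
for n in("scene","top"):
    p,d=viewer.get_image(n);cv2.imwrite(f"pics/{n}0.png",p);np.save(f"pics/{n}0.npy",d)
    K,D,R,t=cam(n);print(n,-R.T@t,R[2],K[0,0])
s=arm.read_state();print(s)
E
```

```text
scene [-143.69272266  521.85187902  571.02404772] [ 0.67422329 -0.50206911 -0.54161754] 431.333572641201
top [ 281.58727165   55.22991656 1018.00863045] [ 0.17992878  0.01103717 -0.98361772] 396.39785149653846
{'clock': 0.1, 'joints': array([ 1.46555912e+00,  3.85488395e-01,  6.76844671e-03, -4.36413785e-04,
       -1.19400176e+00, -2.58559259e-01]), 'joint_vel': array([-0.00115449, -0.00212956,  0.0023535 ,  0.00345431,  0.00163591,
       -0.00037765]), 'joint_efforts': array([-5.01547056e-04, -3.93319309e+01,  1.88929367e+01,  4.19805944e+00,
       -2.59869688e-03,  2.72950473e-06]), 'position': array([222.21245833, 583.60758959, 230.32782105]), 'ee_rot': array([ 9.83487043e-01, -1.80975879e-01, -1.28497606e-04,  9.75398447e-04]), 'contact_force': array([-0.53908592, -0.05822447, -0.26768331]), 'wrist_torque': array([ 0.0014744 , -0.03358229, -0.05741555]), 'grasp_force': 0.0, 'gripper_width': 85.6627751750285}
```

View pics/top0.png

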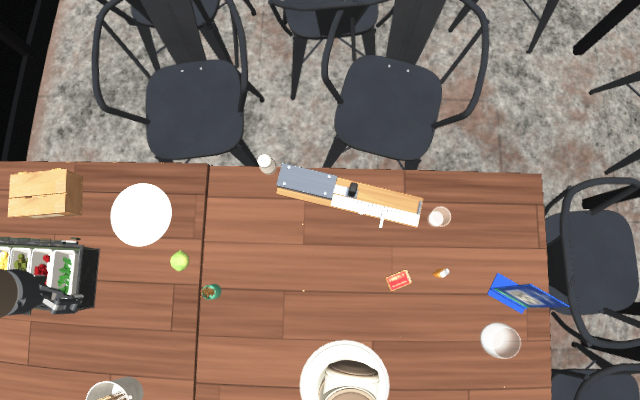

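View pics/scene0.png

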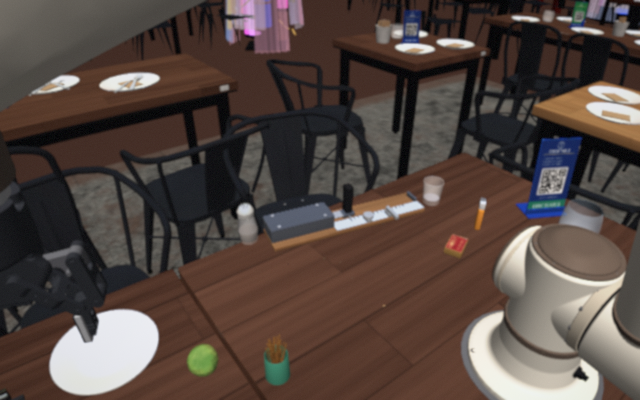

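The top view shows the gauge at about (275–425, 160–228): case on the left, knob near (352,189), bar near (381,217). The robot is at the bottom, and the tool starts on the left near (50,295). I'll enlarge the gauge in both views.

```bash
python3 - <<'E'
from h import *
p=cv2.imread("pics/top0.png")[155:235,270:430];cv2.imwrite("pics/c1.png",cv2.resize(p,None,fx=5,fy=5,interpolation=cv2.INTER_CUBIC))
p=cv2.imread("pics/scene0.png")[175:255,255:445];cv2.imwrite("pics/c2.png",cv2.resize(p,None,fx=4,fy=4,interpolation=cv2.INTER_CUBIC))
E
```

```text
(no output)
```

View pics/c1.png

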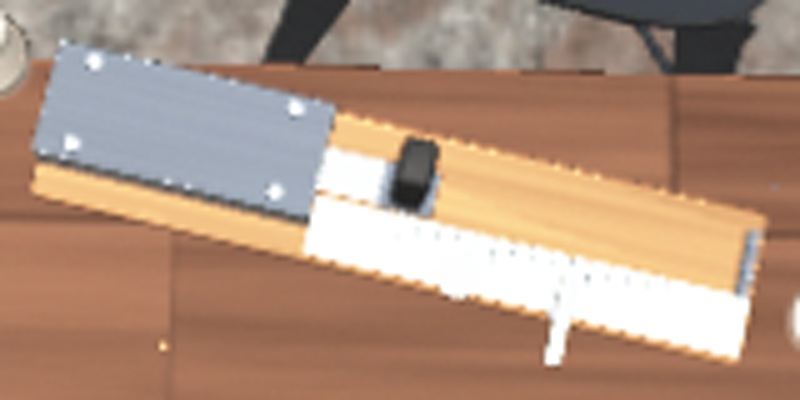

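View pics/c2.png

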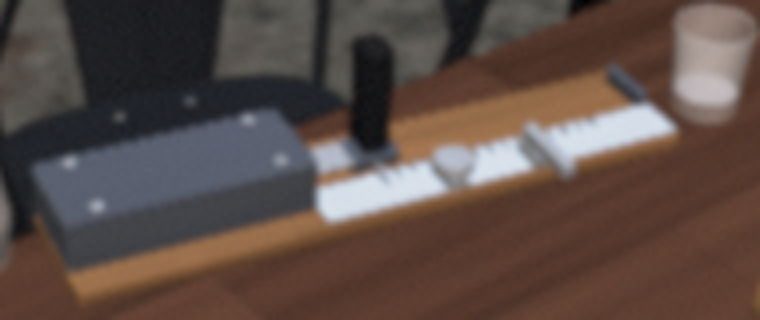

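Crop 1 shows the bar running from (568,262) to (553,362) and the knob around (418,170). Crop 2 shows the disc at about (456,158) and the bar from (528,128) to (572,170), so the disc is nearer the case. Next I'll fit the gauge pose using both views.

```bash
cat > fit.py <<'E'
from h import *
from scipy.optimize import least_squares
f1=lambda u,v:((u+.5)/5-.5+270,(v+.5)/5-.5+155)
f2=lambda u,v:((u+.5)/4-.5+255,(v+.5)/4-.5+175)
h=lambda q:(-q[3],q[4])
# (view, pixel, gauge point as fn of q), q=x0,y0,yaw,h1,h2,xd,xb
T=[("top",f1(765,215),lambda q:(-125,-40,12)),("top",f1(740,362),lambda q:(-125,40,12)),("top",f1(33,190),lambda q:(250,40,12)),
("top",f1(333,105),lambda q:(105,-q[3],45)),("top",f1(308,220),lambda q:(105,q[4],45)),("top",f1(62,42),lambda q:(250,-q[3],45)),("top",f1(35,157),lambda q:(250,q[4],45)),
("scene",f2(678,135),lambda q:(-125,40,12)),("scene",f2(80,303),lambda q:(250,40,12)),
("scene",f2(315,170),lambda q:(105,q[4],45)),("scene",f2(280,110),lambda q:(105,-q[3],45)),("scene",f2(70,222),lambda q:(250,q[4],45)),("scene",f2(33,165),lambda q:(250,-q[3],45)),
("scene",f2(456,156),lambda q:(q[5],q[7],31)),("top",f1(460,283),lambda q:(q[5],q[7],31)),
("scene",f2(528,128),lambda q:(q[6],q[8],31)),("scene",f2(572,170),lambda q:(q[6],q[8]+46,31)),("top",f1(553,362),lambda q:(q[6],q[8]+46,31)),("top",f1(568,265),lambda q:(q[6],q[8],31))]
def W(q,P):
    c,s=np.cos(q[2]),np.sin(q[2]);return np.array([q[0]+c*P[0]-s*P[1],q[1]+s*P[0]+c*P[1],P[2]])
# extra: small per-camera pixel shift (calibration error)
def res(q):
    r=[]
    for v,p,g in T:
        o=q[9:11] if v=="top" else q[11:13]
        r.append(proj(v,W(q,g(q)))[0]+o-np.array(p))
    return np.r_[np.ravel(r),np.array(q[9:13])/1.5]
q=least_squares(res,[530,50,1.4,30,20,0,-40,32,32-13,0,0,0,0],loss="soft_l1").x
if __name__=="__main__":
    np.set_printoptions(precision=2,suppress=True);print(q);print(res(q)[:-4].reshape(-1,2))
    print("disc draw",60-q[5],"bar draw",60-q[6],"knob",W(q,(60,0,93)))
    k=proj("top",W(q,(60,0,93)))[0]+q[9:11];print("knob top c1",(k-[270,155])*5+2)
    k=proj("scene",W(q,(60,0,93)))[0]+q[11:13];print("knob top c2",(k-[255,175])*4+1.5)
    s=arm.read_state();from scipy.spatial.transform import Rotation as Ro
    print(Ro.from_quat(s["ee_rot"]).as_matrix())
E
python3 fit.py
```

```text
Traceback (most recent call last):
  File "fit.py", line 22, in <module>
    q=least_squares(res,[530,50,1.4,30,20,0,-40,32,32-13,0,0,0,0],loss="soft_l1").x
      ~~~~~~~~~~~~~^^^^^^^^^^^^^^^^^^^^^^^^^^^^^^^^^^^^^^^^^^^^^^^^^^^^^^^^^^^^^^
  File "fit.py", line 20, in res
    r.append(proj(v,W(q,g(q)))[0]+o-np.array(p))
             ~~~~^^^^^^^^^^^^^
  File "h.py", line 12, in proj
    K,D,R,t=cam(n);return cv2.projectPoints(np.array(P,float).reshape(-1,1,3),cv2.Rodrigues(R)[0],t,K,D)[0][:,0]
            ~~~^^^
  File "h.py", line 4, in cam
    c=viewer.get_calibration(n);return np.array(c["K"],float),np.array(c["D"],float),cv2.Rodrigues(np.array(c["rvec"],float))[0],np.array(c["tvec"],float)
ValueError: time passes only in moves, steps and waits
```

The calibration needs to be cached.

```bash
sed -i 's/^def cam/import functools\n@functools.cache\ndef cam/' h.py; python3 fit.py
```

```text
[460.15 -67.07   1.36  34.33  25.92  25.31 -28.69  34.06  19.1   -0.11
   0.24  -0.13   0.73]
[[ 0.88 -0.42]
 [-0.1   0.07]
 [-0.55  0.57]
 [ 0.95  0.23]
 [ 0.4   0.08]
 [-0.39 -0.2 ]
 [-1.09 -0.68]
 [ 1.07 -0.01]
 [-0.05 -1.79]
 [ 2.04 -1.23]
 [-0.67  0.02]
 [-0.69  1.86]
 [-0.31  0.83]
 [ 0.5   1.21]
 [-0.07 -1.1 ]
 [-0.18 -0.46]
 [-0.4  -0.61]
 [-0.38  0.04]
 [ 0.48  1.77]]
disc draw 34.69201483390187 bar draw 88.69343837749673 knob [472.95  -8.45  93.  ]
knob top c1 [416.32 172.41]
knob top c2 [378.94  49.1 ]
[[ 0.93 -0.36 -0.  ]
 [-0.36 -0.93 -0.  ]
 [ 0.    0.   -1.  ]]
```

```bash
cat > knob.py <<'E'
from fit import *
R={"top":(270,155,5,(395,440,130,215)),"scene":(255,175,4,(345,400,25,160))}
def hull(v,x,y,yaw,z0=30):
    c,s=np.cos(yaw),np.sin(yaw)
    P=[(x+c*a-s*b,y+s*a+c*b,z) for a in(-9,9) for b in(-12,12) for z in(z0,93)]
    return cv2.convexHull(proj(v,P).astype(np.float32))[:,0]
def cen(h):
    m=cv2.moments(h);return np.array([m["m10"],m["m01"]])/m["m00"]
if __name__=="__main__":
    for v in R:
        ox,oy,f,(a,b,c,d)=R[v]
        g=cv2.imread(f"pics/{v}0.png").max(2)[oy+c//f:oy+d//f+1,ox+a//f:ox+b//f+1]
        m=(g<95).astype(np.uint8); h=hull(v,*W(q,(60,0,93))[:2],q[2])-[ox+a//f,oy+c//f]
        ys,xs=np.nonzero(m);print(v,"mask",xs.mean(),ys.mean(),m.sum(),"box",xs.min(),xs.max(),ys.min(),ys.max(),"hull",cen(h),cv2.contourArea(h),h.min(0),h.max(0))
        print(g)
E
python3 knob.py
```

```text
Traceback (most recent call last):
  File "knob.py", line 14, in <module>
    ys,xs=np.nonzero(m);print(v,"mask",xs.mean(),ys.mean(),m.sum(),"box",xs.min(),xs.max(),ys.min(),ys.max(),"hull",cen(h),cv2.contourArea(h),h.min(0),h.max(0))
                                                                                                                           ~~~~~~~~~~~~~~~^^^
cv2.error: OpenCV(4.12.0) /io/opencv/modules/imgproc/src/shapedescr.cpp:315: error: (-215:Assertion failed) npoints >= 0 && (depth == CV_32F || depth == CV_32S) in function 'contourArea'
```

```bash
sed -i 's/,cv2.contourArea(h)//; s/m=cv2.moments(h)/m=cv2.moments(h.astype(np.float32))/' knob.py; python3 knob.py
```

```text
top mask 3.472972972972973 8.662162162162161 74 box 0 7 2 15 hull [ 3.2207961  10.18204663] [-2.30377197  2.19140625] [ 8.76391602 18.18180847]
[[250 250 246 233 218 198 178 185 182 172]
 [246 244 170 147 197 202 241 229 234 215]
 [246 210 102  74  71  75 104 102 235 248]
 [244 140  74  83  82  84  82  79 122 240]
 [224 104  76  85  87  88  86  78 104 240]
 [198  97  85  91  91  91  90  75 126 243]
 [116  75  93  95  94  92  92  72 197 244]
 [100  75  99 100  98  95  91  67 192 238]
 [ 82  85 101 101  99  96  86  64 205 232]
 [ 75  82  93  96  98  96  80  95 183 208]
 [ 45  53  61  67  74  79  70 140 191 242]
 [ 42  39  37  39  42  52  51 150 194 249]
 [ 38  37  38  38  38  35  88 179 208 250]
 [ 37  35  36  38  36  44 148 190 223 249]
 [ 60  39  37  37  35  86 176 201 248 250]
 [107  95  69  64  67 148 184 185 248 251]
 [205 209 138 135 122 169 181 172 244 249]
 [254 254 235 244 211 190 179 213 242 243]]
scene mask 6.769063180827887 15.241830065359476 459 box 0 14 0 34 hull [ 8.00369148 17.17285919] [1.50390625 1.81130981] [14.70800781 32.81632996]
[[ 87  89  91  90  90  90  87  86 
[... 1471 characters left out ...]
6 110]
 [ 73  50  24  16  19  24  21  22  22  21  45  85 115 125 130]
 [ 73  48  21  17  21  23  25  21  23  22  55 101 136 147 148]
 [ 82  55  26  16  19  21  22  24  22  27  57 106 142 153 155]
 [ 99  67  32  20  23  22  23  24  21  26  56 103 140 151 154]
 [114  80  54  31  18  22  21  21  20  24  54  96 133 145 149]
 [114  98  77  51  27  21  24  23  23  26  49  84 119 139 149]
 [129 111  96  72  46  28  27  29  32  41  60  81 105 132 151]
 [146 121 107  91  67  50  47  49  55  64  80  95  99 122 150]
 [165 137 116 104  89  77  75  76  78  85  89  92  91 111 142]
 [181 154 128 112 100  93  91  92  90  87  83  81  84 111 139]
 [180 157 131 106  93  87  85  95 103  99  89  91 102 128 148]]
```

```bash
cat > go.py <<'E'
from fit import *
from scipy.spatial.transform import Rotation as Ro
def plan(x,y,z):
    s=arm.read_state();R=Ro.from_quat(s["ee_rot"]).as_matrix()
    c,sn=np.cos(q[2]),np.sin(q[2]);G=np.array([[-sn,-c,0],[c,-sn,0],[0,0,-1]]).T
    G=np.column_stack([np.cross([-c,-sn,0],[0,0,-1]),[-c,-sn,0],[0,0,-1]])
    print("t",s["clock"],"move",R.T@(np.array([x,y,z])-s["position"]),"rot",Ro.from_matrix(R.T@G).as_rotvec(),"F",s["contact_force"],s["gripper_width"],s["grasp_force"])
    p=s["position"];d=p[:2]-q[:2];print("tcp gauge xy",d@[c,sn],d@[-sn,c],p[2])
E
python3 -c "
from go import *
np.set_printoptions(precision=3,suppress=True)
plan(474,-9,150)"
```

```text
t 0.1 move [446.24  464.     81.285] rot [ 0.002  0.    -0.149] F [-0.539 -0.058 -0.268] 85.6627751750285 0.0
tcp gauge xy 584.9680238096701 371.2283558067546 230.32782105124645
```

```bash
python3 -m jog '33 34 0 0 0 -0.02; 66 68 0 0 0 -0.04; 99 102 0 0 0 -0.06; 132 136 0 0 0 -0.08; 165 170 0 0 0 -0.1; 198 204 0 0 0 -0.12; 231 238 0 0 0 -0.149; 264 272 0 0 0 -0.149; 297 306 0 0 0 -0.149; 330 340 0 0 0 -0.149' 60; python3 -c "
from go import *
np.set_printoptions(precision=3,suppress=True)
plan(474,-9,150)"
```

```text
clock: 1.1
position: [409.9, 147.0, 231.3]
ee_rot: [0.994, -0.107, -0.0, -0.0]
contact_force: [0.1, 0.2, -0.8]
gripper_width: 60.3
grasp_force: 0.0
t 1.1 move [ 95.848 138.79   81.253] rot [-0.     0.     0.001] F [ 0.139  0.173 -0.768] 60.281626661998 0.0
tcp gauge xy 198.40684873980936 94.7833413475358 231.27955134653374
```

```bash
python3 -m jog '25 36 10 0 0 0; 50 72 25 0 0 0; 75 108 50 0 0 0; 96 139 81 0 0 0; 96 139 81 0 0 0; 96 139 81 0 0 0'; python3 -c "
from go import *
np.set_printoptions(precision=3,suppress=True)
plan(474,-9,55)
p,d=viewer.get_image('scene');cv2.imwrite('pics/s1.png',cv2.resize(p[120:270,240:440],None,fx=4,fy=4,interpolation=cv2.INTER_CUBIC))"
```

```text
clock: 1.7
position: [473.5, -8.4, 149.4]
ee_rot: [0.994, -0.108, -0.001, 0.001]
contact_force: [-0.2, 0.2, 1.4]
gripper_width: 59.9
grasp_force: 0.0
t 1.7 move [ 0.789  0.396 94.375] rot [ 0.001  0.002 -0.002] F [-0.222  0.23   1.433] 59.92160017675771 0.0
tcp gauge xy 60.220701465715905 -0.5653902108014921 149.3758851014991
```

View pics/s1.png

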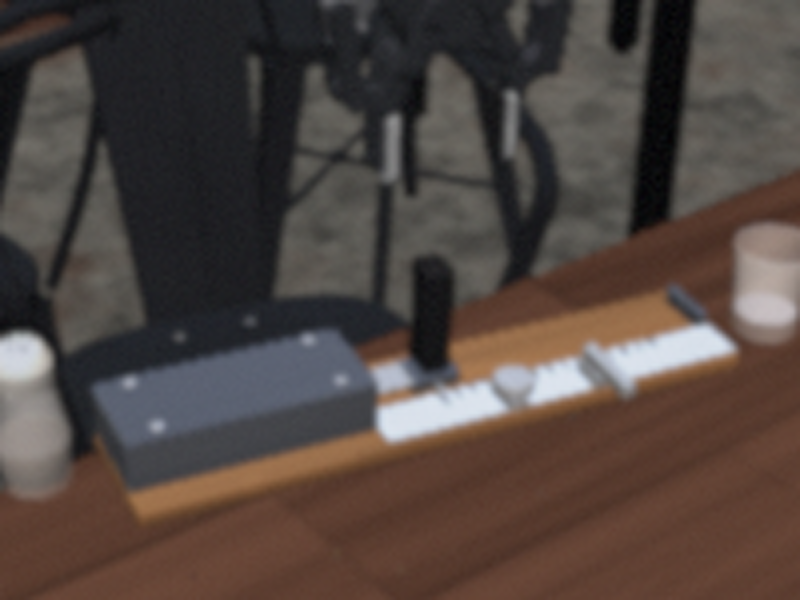

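```bash
python3 -c "
from go import *
np.set_printoptions(precision=1,suppress=True)
f=lambda P:(proj('scene',P)[0]-[240,120])*4+1.5
for z in(150,170,93):
  for x in (30.2,60.2,90.2): print(z,x,f(W(q,(x,-.5,z))),f(W(q,(x,10,z))))
print('fit kn',f(W(q,(60,0,93))),f(W(q,(60,0,30))),'off px',4*q[11:13], 'disc',f(W(q,(25.3,32,31))), 'pointer',f(W(q,(60,20,20))))
import cv2
g=cv2.imread('pics/s1.png')
print(g[150,370:560:3].max(1))
"
```

```text
150 30.2 [492.7 162.5] [502.2 170.8]
150 60.2 [442.8 172.8] [451.9 181.3]
150 90.2 [391.6 183.4] [400.4 192.1]
170 30.2 [494.7 128.7] [504.4 136.8]
170 60.2 [444.2 138.7] [453.5 147. ]
170 90.2 [392.5 149. ] [401.4 157.5]
93 30.2 [487.1 254.8] [496.3 263.6]
93 60.2 [438.7 265.8] [447.6 274.9]
93 90.2 [389.2 277.1] [397.7 286.4]
fit kn [439.5 266.2] [435.2 362.2] off px [-0.5  2.9] disc [516.7 376. ] pointer [450.8 395.3]
[ 40  41  42  49  64  88 113 127 122 105  76  45  26  24  33  54  72  84
  93  99 101 101  99  97  97  96  98 100 101 104 105 105 106 106 104 102
  98  92  76  56  39  28  26  40  65  91 110 112 103  95  91  85  71  54
  39  37  40  41  42  46  53  65  82  93]
```

The pads are lined up over the knob at crop (450,150), and the knob at (432,260) sits about 2 mm nearer the case than the fit says. I'll correct for that, go down with clearance, then close.

```bash
python3 -m jog '0.7 -1.6 20 0 0 0; 0.7 -1.6 45 0 0 0; 0.7 -1.6 70 0 0 0; 0.7 -1.6 88 0 0 0; 0.7 -1.6 95 0 0 0; 0.7 -1.6 95 0 0 0' && python3 -m jog '0 0 0 0 0 0;0 0 0 0 0 0;0 0 0 0 0 0;0 0 0 0 0 0;0 0 0 0 0 0;0 0 0 0 0 0;0 0 0 0 0 0;0 0 0 0 0 0' 8; python3 -c "
from go import *
np.set_printoptions(precision=3,suppress=True)
plan(474,-7,55)"
```

```text
clock: 2.35
position: [475.1, -5.0, 55.6]
ee_rot: [0.994, -0.106, 0.0, 0.0]
contact_force: [0.9, 0.6, -0.3]
gripper_width: 60.5
grasp_force: 0.0
clock: 3.15
position: [475.1, -7.9, 56.8]
ee_rot: [0.994, -0.107, 0.0, 0.001]
contact_force: [0.0, -10.4, 6.3]
gripper_width: 17.6
grasp_force: 59.0
t 3.15 move [-1.24  -0.703  1.763] rot [ 0.002 -0.001  0.   ] F [  0.042 -10.403   6.326] 17.57046005529383 58.95873248577118
tcp gauge xy 60.94508715599363 -1.959784148551666 56.765350458950586
```

Gripped at home: the tool is pressing 10 N against the home stop. Now I'll draw smoothly to about 35 mm.

```bash
python3 -m jog '0 2 0 0 0 0; 0 6 0 0 0 0; 0 12 0 0 0 0; 0 19 0 0 0 0; 0 26 0 0 0 0; 0 31 0 0 0 0; 0 35 0 0 0 0; 0 37 0 0 0 0; 0 37 0 0 0 0; 0 37 0 0 0 0'; python3 -c "
from go import *
np.set_printoptions(precision=3,suppress=True)
plan(474,-7,55)
for n in ('top','scene'):
  p,d=viewer.get_image(n);cv2.imwrite('pics/'+n+'2.png',p)
a=cv2.resize(cv2.imread('pics/scene2.png')[195:235,330:420],None,fx=8,fy=8,interpolation=cv2.INTER_CUBIC)
b=cv2.resize(cv2.imread('pics/top2.png')[180:215,330:420],None,fx=8,fy=8,interpolation=cv2.INTER_CUBIC)
cv2.imwrite('pics/cd.png',np.vstack([a,b]))"
```

```text
clock: 4.15
position: [467.8, -41.4, 56.8]
ee_rot: [0.994, -0.107, 0.001, -0.001]
contact_force: [-1.9, 4.1, 6.2]
gripper_width: 17.3
grasp_force: 59.3
t 4.15 move [ -1.309 -34.965   1.825] rot [-0.002 -0.002  0.001] F [-1.94   4.122  6.184] 17.27115695304267 59.34905469417572
tcp gauge xy 26.677076912545065 -2.0431259751420994 56.774335608022476
```

View pics/cd.png

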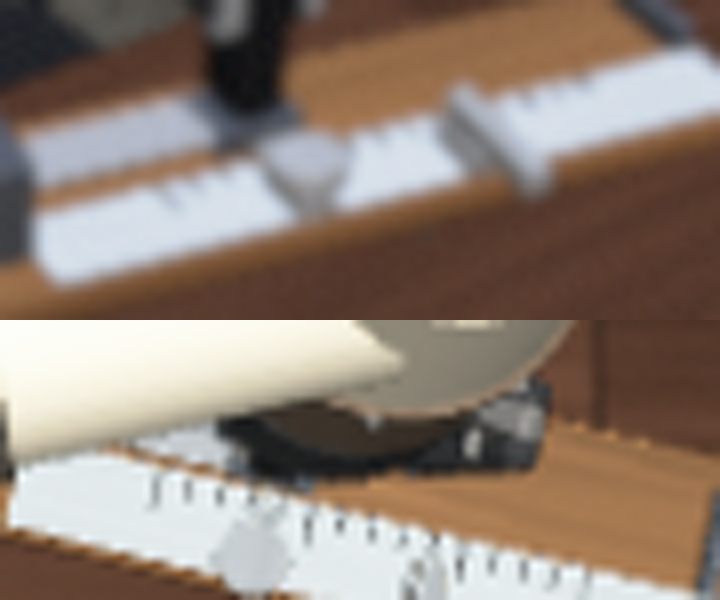

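```bash
python3 -c "
from go import *
np.set_printoptions(precision=2,suppress=True)
c,s=np.cos(q[2]),np.sin(q[2])
def G(P): d=P[:2]-q[:2];return np.array([d@[c,s],d@[-s,c]])
ft=lambda u,v:((u+.5)/8-.5+330,(v-320+.5)/8-.5+180)
fs=lambda u,v:((u+.5)/8-.5+330,(v+.5)/8-.5+195)
for nm,(u,v),z in [('L0',(155,492),13),('t1',(187,492),13),('t2',(220,500),13),('L50',(308,525),13),('t6',(340,522),13),('t8',(403,537),13),('L100',(460,563),13),('t12',(522,570),13),('t14',(585,582),13),('disc',(254,556),31),('pt?',(272,510),20)]: print(nm,G(at_z('top',*ft(u,v),z)))
f1=lambda u,v:((u+.5)/5-.5+270,(v+.5)/5-.5+155)
for uv in [(553,362),(568,262)]: print('bar top',G(at_z('top',*f1(*uv),31)))
for nm,uv,z in [('disc',(308,155),31),('discleft',(262,150),31),('discright',(352,150),31),('bar a',(462,92),31),('bar b',(540,187),31),('tick',(172,198),13)]: print('scene',nm,G(at_z('scene',*fs(*uv),z)))
def av(n,k):
  return np.mean([viewer.get_image(n)[0].astype(float) for _ in range(k)],0).astype(np.uint8)
t=av('top',4);cv2.imwrite('pics/top3.png',t)
cv2.imwrite('pics/ct.png',cv2.resize(t[188:222,343:403],None,fx=13,fy=13,interpolation=cv2.INTER_CUBIC))
"
```

```text
L0 [61.1  16.39]
t1 [51.09 13.96]
t2 [40.18 14.01]
L50 [10.87 15.29]
t6 [ 1.07 11.91]
t8 [-19.7   11.91]
L100 [-39.33  15.86]
t12 [-59.24  13.39]
t14 [-79.82  12.43]
disc [26.55 32.27]
pt? [23.6  14.55]
bar top [-29.46  65.42]
bar top [-26.09  14.13]
scene disc [27.43 32.42]
scene discleft [38.   25.06]
scene discright [14.93 35.21]
scene bar a [-28.85  22.09]
scene bar b [-23.57  72.01]
scene tick [59.27 13.09]
```

View pics/ct.png

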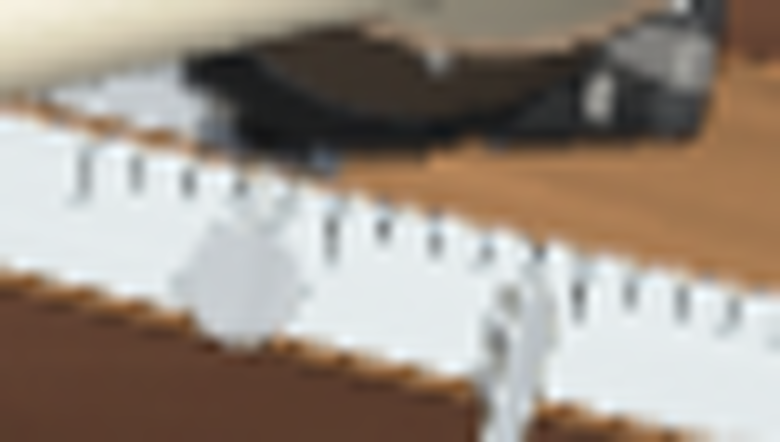

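The top crop shows the rule's ticks: long ones at (83,170), (333,235) and (578,300) for 0, 50 and 100 mm. The disc centre is at about (240,283), with the pointer just above it near (265,205). I'll refine this using averaged depth.

```bash
python3 -c "
from go import *
np.set_printoptions(precision=0,suppress=True,linewidth=200)
I=[];Dp=[]
for _ in range(10):
  p,d=viewer.get_image('top');I.append(p.mean(2));Dp.append(np.where(d>0,d,np.nan))
I=np.mean(I,0);D=np.nanmedian(Dp,0);np.savez('pics/t4.npz',I=I,D=D)
K,Ds,R,t=cam('top')
v,u=np.mgrid[190:225,340:400];uv=np.stack([u,v],-1).reshape(-1,1,2).astype(float)
n=cv2.undistortPoints(uv,K,Ds)[:,0];Pc=np.c_[n,np.ones(len(n))]*D[190:225,340:400].reshape(-1,1)
P=(Pc-t)@R;Z=P[:,2].reshape(u.shape)
print(Z[6:30,12:48].round())
print('I');print(I[196:220,354:370])
"
```

```text
[[ 25.  25.  24.  23.  23.  25.  24.  73.  77. 192. 200. 205. 210. 215. 219. 223. 225. 230. 231. 245. 248. 250. 250. 252. 252. 251. 250. 247. 227. 222. 211. 196. 127. 130. 132. 136.]
 [ 23.  24.  26.  25.  25.  24.  25.  60.  64.  67. 190. 197. 202. 207. 209. 215. 218. 219. 222. 224. 225. 226. 227. 226. 225. 224. 221. 216. 210. 203. 122. 124. 128. 130. 135. 138.]
 [ 13.  12.  12.  12.  22.  25.  24.  26.  24.  40.  46.  50. 191. 197. 200. 204. 207. 210. 212. 213. 214. 214. 214. 214. 212. 210. 206. 201. 193. 115. 118. 122. 121. 125. 128. 131.]
 [ 14.  15.  13.  12.  12.  12.  24.  24.  24.  25.  34.  37.  41.  43. 190. 194. 196. 199. 201. 202. 203. 203. 202. 201. 198. 196. 190.  12. 109. 111. 107. 110. 112. 115. 119. 121.]
 [ 13.  13.  15.  14.  14.  14.  12.  12.  12.  18.  21.  24.  24.  31.  26.  25.  24.  24. 188. 190. 190. 190.  13.  12.  13.  11.  13.  12.  13.  12.  12.  13.  13.  12.  13.  13.]
 [ 15.  15.  14.  14.  14.  14.  14.  14.  14.  15.  13.  19.  13.  17.  20.  25.  24.  12.  13.  12.  12.  13.  12.  12.  12.  12.  11.  11.  11.  12.  13.  11.  13.  12.  12.  12.]
 [
[... 4587 characters left out ...]
201. 206. 204. 231. 233. 233. 234.]
 [ 98. 110. 116. 102. 185. 205. 206. 202. 200. 202. 204. 210. 233. 233. 233. 233.]
 [ 64.  64.  68.  81. 124. 184. 193. 190. 190. 185. 183. 225. 224. 226. 229. 236.]
 [ 70.  70.  70.  70.  63.  64. 121. 126. 137.  86. 112.  93. 138. 171. 195. 226.]
 [ 71.  71.  71.  71.  71.  71.  71.  71.  64.  67.  66.  75.  93. 110. 115.  91.]
 [ 69.  69.  69.  69.  68.  68.  68.  68.  67.  67.  67.  67.  60.  64.  64.  72.]
 [ 67.  67.  67.  67.  67.  67.  66.  67.  66.  66.  66.  66.  66.  66.  66.  66.]
 [ 68.  68.  67.  67.  67.  67.  67.  67.  67.  67.  66.  66.  66.  66.  66.  66.]
 [ 67.  68.  68.  67.  67.  67.  67.  67.  66.  66.  66.  66.  66.  66.  66.  66.]]
```

```bash
cat > meas.py <<'E'
from go import *
np.set_printoptions(precision=2,suppress=True)
def meas(D,ptbox=None):
    K,Ds,R,t=cam('top');v,u=np.mgrid[190:245,340:400]
    n=cv2.undistortPoints(np.stack([u,v],-1).reshape(-1,1,2).astype(float),K,Ds)[:,0]
    P=((np.c_[n,np.ones(len(n))]*D[190:245,340:400].reshape(-1,1))-t)@R
    c,s=np.cos(q[2]),np.sin(q[2]);g=np.c_[(P[:,:2]-q[:2])@np.array([[c,-s],[s,c]]),P[:,2]]
    m=(g[:,2]>27)&(g[:,2]<34.5)&(g[:,1]>19)
    d=g[m&(abs(g[:,0]-26)<16)];b=g[m&(abs(g[:,0]+28)<12)]
    cx,r=cv2.minEnclosingCircle(d[:,:2].astype(np.float32))
    print("disc",d.mean(0),len(d),"circ",cx,r);print("bar",b.mean(0),b[:,:2].min(0),b[:,:2].max(0),len(b),"slope",np.polyfit(b[:,1],b[:,0],1))
    k=(g[:,2]>17.3)&(g[:,2]<21.5)&(g[:,1]>12)&(g[:,1]<24)
    print("ptr",np.c_[g[k],u.ravel()[k],v.ravel()[k]])
E
python3 -c "
from meas import *
meas(np.load('pics/t4.npz')['D'])"
```

```text
disc [27.19 33.66 31.02] 71 circ (27.06301498413086, 33.457496643066406) 11.8386869430542
bar [-28.99  43.66  30.98] [-33.52  21.35] [-25.19  66.12] 61 slope [  0.01 -29.47]
ptr [[ 27.66  14.69  19.94 362.   203.  ]
 [ 27.03  16.99  18.71 362.   204.  ]
 [-23.85  23.69  21.31 381.   211.  ]]
```

The pointer is at x=27.3 and the disc at 27.1, so they are level within about 0.3 mm. Now I'll hold for more than three seconds.

```bash
Z='0 0 0 0 0 0'
python3 -m jog '0 0 0 0 0 0;0 0 0 0 0 0;0 0 0 0 0 0;0 0 0 0 0 0;0 0 0 0 0 0;0 0 0 0 0 0;0 0 0 0 0 0;0 0 0 0 0 0;0 0 0 0 0 0;0 0 0 0 0 0' | head -2
python3 -m jog '0 0 0 0 0 0;0 0 0 0 0 0;0 0 0 0 0 0;0 0 0 0 0 0;0 0 0 0 0 0;0 0 0 0 0 0;0 0 0 0 0 0;0 0 0 0 0 0;0 0 0 0 0 0;0 0 0 0 0 0' | head -2
python3 -m jog '0 0 0 0 0 0;0 0 0 0 0 0;0 0 0 0 0 0;0 0 0 0 0 0;0 0 0 0 0 0;0 0 0 0 0 0;0 0 0 0 0 0;0 0 0 0 0 0;0 0 0 0 0 0;0 0 0 0 0 0' | head -2
python3 -m jog '0 0 0 0 0 0;0 0 0 0 0 0;0 0 0 0 0 0;0 0 0 0 0 0;0 0 0 0 0 0;0 0 0 0 0 0' | head -2
python3 -c "
from go import *
plan(474,-7,55)"
python3 -m jog '0 2 0 0 0 0; 0 7 0 0 0 0; 0 14 0 0 0 0; 0 22 0 0 0 0; 0 31 0 0 0 0; 0 40 0 0 0 0; 0 48 0 0 0 0; 0 54 0 0 0 0; 0 56 0 0 0 0; 0 56 0 0 0 0'
python3 -m jog '0 0 0 0 0 0;0 0 0 0 0 0;0 0 0 0 0 0'
python3 -c "
from meas import *
for _ in range(3): viewer.get_image('scene');plan(474,-7,55)
Dp=[];I=[]
for _ in range(10):
  p,d=viewer.get_image('top');Dp.append(np.where(d>0,d,np.nan));I.append(p.astype(float))
meas(np.nanmedian(Dp,0))
s=viewer.get_image('scene')[0];a=cv2.resize(s[170:250,300:420],None,fx=6,fy=6,interpolation=cv2.INTER_CUBIC)
cv2.imwrite('pics/fs.png',a)
cv2.imwrite('pics/ft.png',cv2.resize(np.mean(I,0).astype(np.uint8)[188:228,343:403],None,fx=13,fy=13,interpolation=cv2.INTER_CUBIC))"
```

```text
clock: 5.95
position: [467.9, -41.4, 56.8]
clock: 6.95
position: [467.8, -41.3, 56.8]
clock: 7.95
position: [467.9, -41.4, 56.8]
clock: 8.55
position: [467.9, -41.4, 56.8]
t 8.55 move [ -1.31933389 -34.86642741   1.84506178] rot [-0.00158155 -0.00220736  0.00058277] F [-2.25352211  4.52404933  6.58520807] 17.080488028629695 59.35514152050018
tcp gauge xy 26.775195824905023 -2.056164774425571 56.79284724249644
clock: 9.55
position: [455.8, -96.1, 56.8]
ee_rot: [0.994, -0.107, 0.001, -0.001]
contact_force: [-2.6, 7.0, 7.2]
gripper_width: 16.9
grasp_force: 59.5
clock: 9.85
position: [455.9, -95.8, 56.8]
ee_rot: [0.994, -0.107, 0.001, -0.001]
contact_force: [-2.1, 6.7, 8.2]
gripper_width: 17.3
grasp_force: 59.5
t 9.9 move [ -1.18 -90.66   1.92] rot [-0. -0.  0.] F [-2.03  7.42  6.99] 17.452766859308895 59.53882277011871
tcp gauge xy -29.018575197034952 -1.9309875544829023 56.773828453590355
t 9.95 move [ -1.17 -90.66   1.93] rot [-0. -0.  0.] F [-1.74  7.58  7.31] 17.217725964714603 59.539464712142944
tcp gauge xy -29.019447081771183 -1.935921314788202 56.778659924906705
t 10.0 move [ -1.17 -90.64   1.92] rot [-0. -0.  0.] F [-2.56  7.07  7.18] 17.61139338686923 59.54082548618317
tcp gauge xy -28.99957296233318 -1.9325204944648795 56.76747614973929
disc [27.07 33.56 31.15] 70 circ (26.955551147460938, 33.218021392822266) 11.85204792022705
bar [-29.    43.65  30.94] [-33.3   21.46] [-25.22  66.1 ] 61 slope [  0.01 -29.47]
ptr [[-27.45  14.5   18.93 383.   208.  ]
 [-29.87  14.02  19.62 384.   208.  ]
 [-28.14  16.79  17.64 383.   209.  ]
 [-25.83  20.51  20.94 382.   210.  ]
 [-23.84  23.72  21.47 381.   211.  ]]
```

View pics/ft.png

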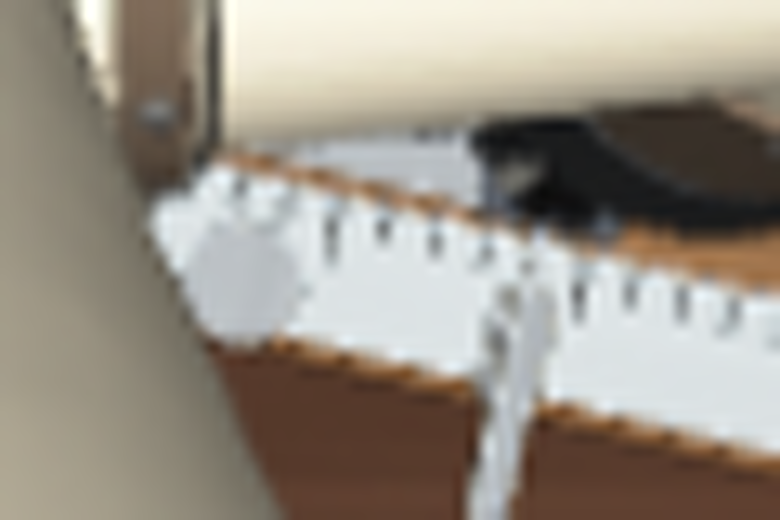

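View pics/fs.png

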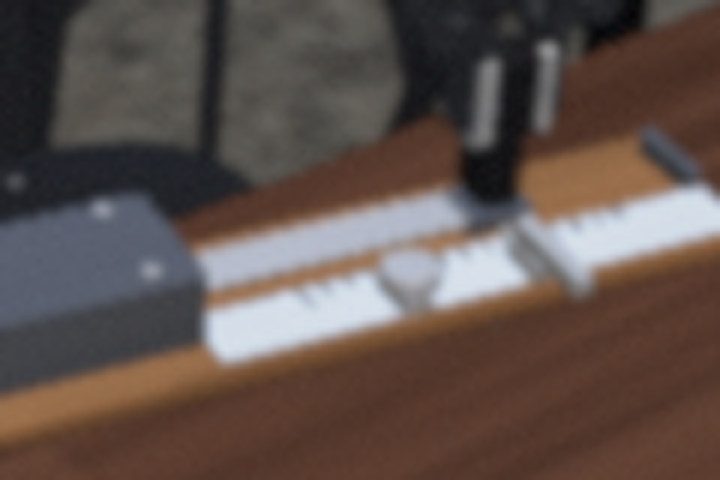

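In the top crop the pointer at about (530,255) lines up with the bar (540,290)→(490,500), within about 0.5 mm. The scene view agrees, with the knob held and the pointer behind the bar. I'll nudge it 0.4 mm and hold.

```bash
python3 -m jog '0 0.4 0 0 0 0;0 0.4 0 0 0 0;0 0.4 0 0 0 0;0 0.4 0 0 0 0;0 0.4 0 0 0 0;0 0.4 0 0 0 0;0 0.4 0 0 0 0;0 0.4 0 0 0 0;0 0.4 0 0 0 0;0 0.4 0 0 0 0'; python3 -c "
from go import *
plan(474,-7,55);print(arm.job_done())"
```

```text
clock: 11.55
position: [455.8, -96.2, 56.8]
ee_rot: [0.994, -0.107, 0.001, -0.001]
contact_force: [-2.5, 6.7, 6.8]
gripper_width: 17.5
grasp_force: 59.5
t 11.55 move [ -1.18975221 -91.00344578   1.94708724] rot [-0.00171896 -0.00212288  0.00055025] F [-2.47210808  6.68358544  6.78888504] 17.48170383493769 59.53650891780853
tcp gauge xy -29.362266778119917 -1.9563837184361312 56.7932282992285
the job is handed in; nothing more can be done
None
```

The job is handed in at 11.55 s: the slide was held at the disc marker for about 4.4 s (within about 0.3 mm), then drawn out to the bar marker (within about 0.5 mm), where the gripper still holds the knob.

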